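# Pack up the heart recorder's kit

## Task

Pack the heart recorder's kit into the caddy, each piece standing upright on the floor of its own holder: the large chest electrode in the larger round cup, the small one in the smaller round cup, the limb clamp that has slipped into the gap beside the recorder in the oblong pocket, and the slim gel bottle in the square pocket. The cupping bell and the squat oil jar look similar but belong to another set: leave them standing where they are.

Things in the scene. Friction and masses are not known exactly. Their poses are not given: they have to be found in the camera images.
- electrode_large: Large (adult) chest electrode, loose, standing on its rim: a shiny steel cup 34 mm across and 16 mm high, tapering upward, a thin neck, and on top a black barrel-shaped knob 30 mm across from 22 to 54 mm above its underside (straight sides 29 to 46 mm). Origin: centre of the underside; z up. Round: its yaw means nothing. 40 to 85 g.
- electrode_small: Small (child's) chest electrode, loose, same shape: steel cup 24 mm across and 12 mm high, black knob 22 mm across from 16 to 44 mm above the underside (straight sides 23 to 36 mm). Origin: centre of the underside; z up. 25 to 50 g.
- limb_clamp: Loose flat grey clip, 30 mm wide (x), 16 thick (y), 90 long (z), on end on the table in a 20 mm gap (runs along its x, ends closed) between the white heart recorder (its -y side) and a grey block (+y side, out to 55 mm). Their decks are 50 mm up, so its top 40 mm shows; beyond 97 mm the recorder rises to 68. Origin: centre of its lower end. About 60 g.
- gel_bottle: Gel bottle, loose, standing: slim white closed bottle, body 38 mm across, 85 mm high over its narrow cap; straight body from about 5 to 47 mm height. Origin: centre of the underside; z up. 85 to 170 g.
- cupping_bell: Look-alike, stays: a cupping bell with the same kind of black knob (30 mm across) but on a taller clear bell 42 mm across; 70 mm high in all. Loose, standing. Origin: centre of the underside.
- oil_jar: Look-alike, stays: a squat white jar, 52 mm across, 60 mm high. Loose, standing. Origin: centre of the underside.
- cup_large: The larger round white cup of the caddy (a 200 mm square dark grey tray, rim 12 mm high, with four white holders at 95 mm pitch in any arrangement). Fixed. Outside 60 mm across, inside 54; its floor is 16 mm and its rim 34 mm above its origin. Origin: centre of its underside, 5 mm above the table; z up.
- cup_small: The smaller round white cup of the caddy, fixed. Outside 48 mm across, inside 42 mm; its floor is 16 mm and its rim 26 mm above its origin. Origin: centre of its underside, 5 mm above the table; z up.
- pocket_long: The oblong white pocket of the caddy, fixed. Inside 50 mm along its x and 32 mm along its y (walls 3 mm); its floor is 6 mm and its rim 36 mm above its origin. Origin: centre of its underside, 5 mm above the table; z up.
- pocket_square: The square white pocket of the caddy, fixed. Inside 56 x 56 mm (walls 3 mm); its floor is 6 mm and its rim 36 mm above its origin. Origin: centre of its underside, 5 mm above the table; z up.
Not all that is in view belongs to the job. Of the things shaped like the limb_clamp, the grey one is meant.

How it is judged:
At the end, for the whole second after the job is handed in: Each piece is released, at rest, upright (tilt under 0.2 rad, clamp 0.35) on the floor of its own holder (-4 to +7 mm), within 14 mm (electrodes), 15 mm (bottle) or 18 mm (clamp) of the holder's axis; the cupping bell and oil jar stand within 30 mm of their start (horizontal distance between electrode_large and cup_large below 0.014 m and z of electrode_large in the frame of cup_large between 0.012 and 0.023 m and angle between each of electrode_large, electrode_small, gel_bottle, cupping_bell, oil_jar's own z axis and vertical below 0.2 rad and linear speed of each of electrode_large, electrode_small, limb_clamp, gel_bottle below 0.02 m/s and angular speed of each of electrode_large, electrode_small, limb_clamp, gel_bottle below 0.3 rad/s and contact force between the fingers and electrode_large below 0.1 N and horizontal distance between electrode_small and cup_small below 0.014 m and z of electrode_small in the frame of cup_small between 0.012 and 0.023 m and contact force between the fingers and electrode_small below 0.1 N and horizontal distance between limb_clamp and pocket_long below 0.018 m and z of limb_clamp in the frame of pocket_long between 0.002 and 0.013 m and angle between limb_clamp's own z axis and vertical below 0.35 rad and contact force between the fingers and limb_clamp below 0.1 N and horizontal distance between gel_bottle and pocket_square below 0.015 m and z of gel_bottle in the frame of pocket_square between 0.002 and 0.013 m and contact force between the fingers and gel_bottle below 0.1 N and distance of each of cupping_bell, oil_jar from where it was at the start of the episode below 0.03 m); the robot touches nothing.
It fails at once if the cupping bell is moved 30 mm or more, or tipped (distance of cupping_bell from where it was at the start of the episode above 0.03 m or angle between cupping_bell's own z axis and vertical above 0.5 rad).
It fails at once if the oil jar is moved 30 mm or more, or tipped (distance of oil_jar from where it was at the start of the episode above 0.03 m or angle between oil_jar's own z axis and vertical above 0.5 rad).
It also fails if it takes over 133 s, if anything falls off the work surface, if the arm or the gripper's body presses on something with over 40 N, if the wrist force passes 120 N, or if a joint passes its speed limit or range.

## Robot

A 6-joint arm with a two-finger parallel gripper is mounted at the origin on the work surface. World frame = base frame: x ahead of the robot, y to its left, z up, the work surface at z = 0. Lengths are in m, angles in rad, forces in N, time in s.
With the tool pointing down it reaches from about 0.35 to 0.95 m from the base axis. Payload 17.4 kg.
Tool frame: the origin (TCP) lies midway between the tips of the shut fingers; the grasp point (between the pads) lies 19 mm behind it; z points along the fingers, y is the line along which they close (so a half turn about z gives the same grasp; the last joint's range is limited). The gripper opens to 93 mm and grips with 3 to 60 N. Pads are 15 mm wide; open, the fingers measure 128 mm over their backs; the gripper's body (75 mm by 188 mm) begins 65 mm behind the grasp point.
Start: joints at [-1.237, 0.116, 1.442, -0, 1.584, -0.038], TCP at [0.245, -0.629, 0.181] pointing down, gripper open.
Joint ranges: [-2.83, 2.83], [-0.83, 2.19], [0.07, 2.5], [-1.14, 4.28], [0.01, 3], [-2.97, 2.97]. Speed limits (rad/s): [1.89, 1.89, 2.22, 3.14, 3.14, 3.14].

## Interface

Orientations are given as a unit quaternion [x, y, z, w].
In Python, from plant import r gives the robot as it stands. The module is installed in compiled form; this text tells all that it offers.
- The arm moves only by the tool carry_out, never from a script. Its argument "motion" is a list of rows, each a list of 2 entries, a list of its own where there are three numbers: the shift along the world's x, y, z in mm, then the turn about the world's z in degrees. In form: [[[tx, ty, tz], yaw], ...]. A call has 1 to 8 rows; each row shifts and turns the commanded pose from where the row before left it; what a row does not reach is not made up. A row lasts 1/10 s, in which the tool goes at most 50 mm and 8.59 degrees, less where a joint would pass 70% of its speed; a pose out of reach is approached as far as the arm can. A call is refused whole if a number of a shift passes 50 or a number of a turn 8.59, either way. A call with a gripper value outside its range is refused whole. "grip" is the opening, from 0 (shut) to 1 (fully open), set as the call begins (left out, the last holds). The fingers move at their own pace and stop on an object; "squeeze" is the grip in N (left out, the last holds). Time passes only in rows, so rows that do not move let the fingers close. It gives the time, the measured TCP pose, the force, the opening and the grip force at its end, in the units of the state.
- r.get_state(): the state, without advancing time (a new reading comes with each control period).
- r.capture(name): name is "scene" or "top" or "wrist"; returns (picture, depth): 480x640x3 uint8, red, green, blue; 480x640 float32, m along the optical axis (not along the pixel's ray), 0 where there is no reading.
- r.camera_model(name): a dict with "K" (3x3 intrinsics, pixels), "cam_to_world" (4x4, takes a point from camera to world coordinates). Camera axes: x right, y up, looking along -z (the intrinsics and any distortion apply to the point x, -y, -z); pixel columns grow to the right and rows downward; lengths in m; the calibration is good to about 2 mm. A picture is of the moment at which its call begins: read the wrist's pose just before it. camera_model takes no time and is no camera call; for the wrist camera it gives the pose at the moment of the call.
- r.hand_in(): hands the job in; it is judged then, once.
The state is a dict: "time": time; "qpos": joint angles; "qvel": joint speeds; "joint_efforts": joint torques, N m; "tool_pos": TCP position; "ee_rot": TCP orientation; "ft_force": force on the tool from outside, world axes, zero at the start; "wrist_torque": the same for the moment, N m; "finger_gap": opening from 0.0 (shut) to 1.0 (fully open); "gripper_force": force on a finger pad.
Only numpy, scipy, OpenCV 4.12 (cv2) and the standard library are available. Lean on these libraries where they do the work, as an engineer would, in place of code of your own. Each camera call takes 0.05 s, during which the arm holds its last target. There are 200 camera calls.

## Working session

There is one attempt and no reset: what is moved stays moved. The work goes in short steps, Python scripts to look and compute and a tool call to move; the robot and the scene stay as the last step left them, time stands still between calls to the robot, and variables do not carry over. Pictures are saved under pics/ and viewed, at most 14 in all, crops included, and the job is handed in when it is done.

Besides the shell and the picture viewer there is one more tool, called as a command line: name --argument value ..., lists and objects as JSON in quotes. carry_out: Moves the arm, as the interface text tells. Its arguments: {"type":"object","properties":{"motion":{"type":"array"},"grip":{"type":"number"},"squeeze":{"type":"number"}},"required":["motion"]}

```bash
mkdir -p pics; cat > h.py <<'E'
import numpy as np, cv2
from plant import r
def cap(n,f=None):
    m=r.camera_model(n); p,d=r.capture(n)
    if f: cv2.imwrite('pics/'+f,p[:,:,::-1])
    return p,d,np.array(m['K']),np.array(m['cam_to_world']),m
def pts(d,K,T):
    v,u=np.mgrid[:d.shape[0],:d.shape[1]]
    P=np.stack([(u-K[0,2])/K[0,0]*d,-(v-K[1,2])/K[1,1]*d,-d],-1)
    W=P@T[:3,:3].T+T[:3,3]; W[d==0]=np.nan
    return W
E
python3 - <<'E'
from h import *
for n in('top','scene'):
    p,d,K,T,m=cap(n,n+'0.png'); np.savez(n+'0.npz',p=p,d=d,K=K,T=T); print(n,m,(d==0).mean())
print(r.get_state())
E
```

```text
top {'K': array([[580.04621664,   0.        , 326.09301098],
       [  0.        , 580.04621664, 230.01266816],
       [  0.        ,   0.        ,   1.        ]]), 'cam_to_world': array([[ 0.00812312,  0.99342126, -0.11422875,  0.41115136],
       [-0.99995003,  0.0074041 , -0.00671741, -0.00162202],
       [-0.00582746,  0.1142776 ,  0.99343176,  1.09357518],
       [ 0.        ,  0.        ,  0.        ,  1.        ]])} 0.00412109375
scene {'K': array([[596.63025464,   0.        , 321.65307921],
       [  0.        , 596.63025464, 240.89737216],
       [  0.        ,   0.        ,   1.        ]]), 'cam_to_world': array([[ 0.53492031, -0.52599248,  0.66120509,  1.33249588],
       [ 0.84487526,  0.32671657, -0.42360604, -0.49888307],
       [ 0.00678693,  0.7852313 ,  0.61916536,  0.77640526],
       [ 0.        ,  0.        ,  0.        ,  1.        ]])} 0.004020182291666666
{'time': 0.1, 'qpos': array([-1.23679265e+00,  1.16412734e-01,  1.44215590e+00, -3.56670073e-05,
        1.58399861e+00, -3.77603776e-02]), 'qvel': array([ 1.59928100e-05, -1.13768827e-03, -2.23631069e-03,  2.06428617e-04,
       -7.49004362e-04,  4.84739639e-04]), 'joint_efforts': array([ 2.52196645e-03, -7.22894311e+01, -6.23866224e+01,  7.82034011e-02,
        2.29105615e-02, -3.49066840e-05]), 'tool_pos': array([ 0.24513753, -0.62869153,  0.1800225 ]), 'ee_rot': array([ 9.82773547e-01,  1.84813195e-01, -8.95525106e-05, -4.79330243e-04]), 'ft_force': array([-0.2116728 , -0.43074498,  0.32682717]), 'wrist_torque': array([-0.03760593,  0.00879244,  0.00426484]), 'gripper_force': 0.0, 'finger_gap': 0.9968557174388258}
```

View pics/top0.png

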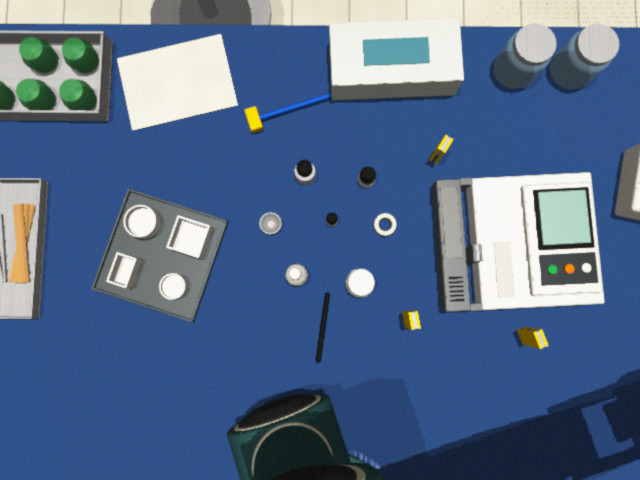

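View pics/scene0.png

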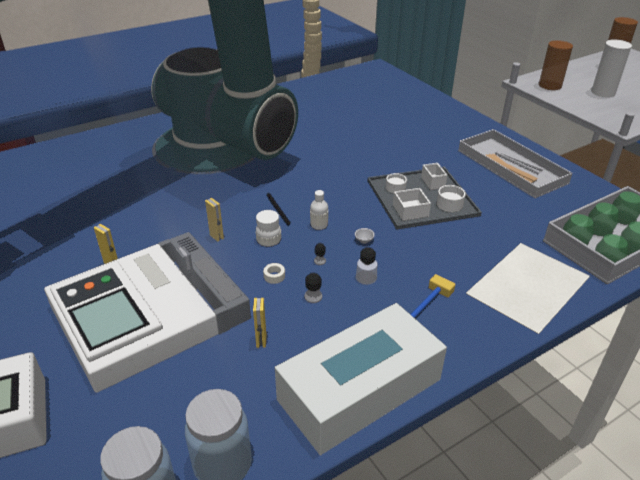

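Top view: there are three black knobs. (305,170) sits on a tall clear bell, so it's the cupping bell. (367,176) sits on a steel cup, so it's the large electrode. (332,219) is the small electrode. For the white bottles, the slim one at (296,274) is the gel bottle and the squat one at (360,283) is the oil jar. The grey clip in the recorder gap at (475,253) is the clamp; the yellow clips are decoys. The caddy is around (160,255).

```bash
python3 - <<'E'
from h import *
z=np.load('top0.npz');p,d,K,T=z['p'],z['d'],z['K'],z['T'];W=pts(d,K,T)
s=np.load('scene0.npz')
a=cv2.resize(p[150:320,250:500],(750,510),interpolation=cv2.INTER_CUBIC)
b=cv2.resize(s['p'][180:320,150:400],(750,420),interpolation=cv2.INTER_CUBIC)
cv2.imwrite('pics/c1.png',a[:,:,::-1]);cv2.imwrite('pics/c2.png',b[:,:,::-1])
for n,(u,v) in dict(bell=(305,170),eL=(367,176),eS=(332,219),bot=(296,274),jar=(360,283),clamp=(475,253)).items():
    R=16
    w=W[v-R:v+R,u-R:u+R].reshape(-1,3); w=w[~np.isnan(w[:,0])]
    zt=np.percentile(w[:,2],99.5); 
    for f in (zt-.006,zt-.012):
        q=w[w[:,2]>f]; print(n,zt.round(3),len(q),q.mean(0).round(4),((q.max(0)+q.min(0))/2).round(4),np.ptp(q,axis=0).round(3))
g=W[205:300:8,100:225:12,2]; print((g*1000).round())
print('table',np.nanmedian(W[320:380,60:200,2]), 'deck', (W[180:310:13,435:500:5,2]*1000).round())
E
```

```text
bell 0.071 132 [0.6427 0.0454 0.0684] [0.6427 0.0461 0.0694] [0.028 0.025 0.008]
bell 0.071 201 [0.642  0.0457 0.0666] [0.6432 0.0455 0.0667] [0.029 0.027 0.014]
eL 0.055 123 [ 0.6347 -0.0696  0.0523] [ 0.6341 -0.0704  0.0535] [0.024 0.026 0.008]
eL 0.055 193 [ 0.634  -0.0701  0.0505] [ 0.6349 -0.0698  0.0505] [0.029 0.027 0.014]
eS 0.044 77 [ 0.5541 -0.005   0.0418] [ 0.5547 -0.0051  0.0436] [0.019 0.018 0.01 ]
eS 0.044 107 [ 0.5538 -0.005   0.0402] [ 0.5543 -0.0043  0.0409] [0.021 0.02  0.016]
bot 0.087 91 [0.4501 0.0587 0.0846] [0.4499 0.0586 0.0845] [0.017 0.018 0.007]
bot 0.087 95 [0.45   0.0586 0.0843] [0.4499 0.0586 0.0816] [0.017 0.018 0.012]
jar 0.063 436 [ 0.4366 -0.0579  0.0599] [ 0.4368 -0.0582  0.0609] [0.044 0.045 0.007]
jar 0.063 531 [ 0.4365 -0.0578  0.0592] [ 0.4368 -0.0583  0.059 ] [0.044 0.045 0.011]
clamp 0.092 148 [ 0.4885 -0.2578  0.0889] [ 0.4885 -0.2576  0.0898] [0.028 0.017 0.007]
clamp 0.092 174 [ 0.4889 -0.257   0.0882] [ 0.4895 -0.2571  0.0869] [0.03  0.018 0.013]
[[-0.  0. 10.  5.  6.  2.  2.  3. -0. -2. -3.]
 [-1.  1.  4. 20. 18.  2.  3.  6.  5.  2. -3.]
[... 355 characters left out ...]
 22.  6.  7. 12.  2.]
 [ 2.  4. 29.  8.  6. 27. 19. 27.  3. -0. -3.]
 [-2.  3.  4.  4.  3.  3. 24. 23.  1. -2.  1.]]
table 8.057386344761941e-05 deck [[-5. 49. 50. 48. 49. 48. 52. 50. 48. 49. 53. 51. 49.]
 [29. 50. 50. 53. 50. 47. -2. 32. 45. 48. 47. 47. 48.]
 [21. 43. 47. 48. 47. 51.  1. 23. 50. 53. 45. 47. 54.]
 [11. 50. 50. 51. 50. 49. -1. 16. 47. 51. 50. 52. 49.]
 [ 2. 48. 50. 51. 50. 52. -0.  7. 41. 51. 48. 51. 50.]
 [ 3. 41. 51. 50. 48. 49. 45.  2. 92. 90. 49. 49. 51.]
 [-3. 34. 48. 50. 51. 50. 52. 64. 91. 86. 49. 47. 51.]
 [-3. 23. 50. 50. 51. 51. 49. -5. 19. 45. 46. 50. 47.]
 [-1. 15. 49. 47. 52. 49. 51. -0. 17. 48. 49. 48. 46.]
 [ 0.  8. 50. 49. 50. 51. 51. -3.  5. 40. 48. 51. 48.]]
```

View pics/c1.png

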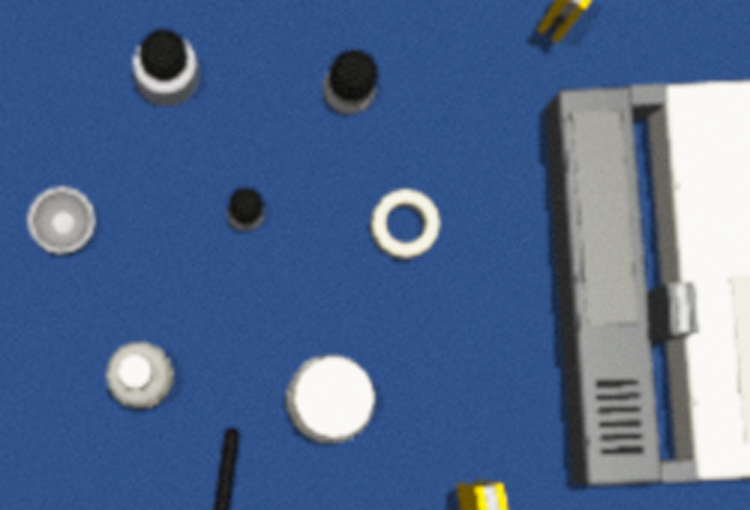

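View pics/c2.png

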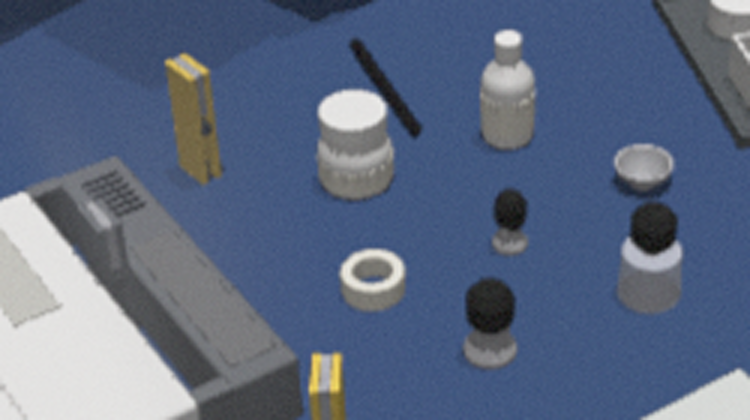

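Crops confirm it: knob on the tall clear bell at c1 (165,60), large electrode on a low steel cup at (352,80), small electrode at (246,208), slim bottle at (138,372), squat jar at (332,398), grey clamp in the gap at (675,308). Next I locate the caddy holders and the gap's yaw.

```bash
python3 - <<'E'
from h import *
z=np.load('top0.npz');p,d,K,T=z['p'],z['d'],z['K'],z['T'];W=pts(d,K,T)
def ray(uv,h):
    uv=np.atleast_2d(uv).astype(float)
    D=np.c_[(uv[:,0]-K[0,2])/K[0,0],-(uv[:,1]-K[1,2])/K[1,1],-np.ones(len(uv))]@T[:3,:3].T
    return T[:3,3]+D*((h-T[2,3])/D[:,2])[:,None]
roi=np.zeros(d.shape,np.uint8); roi[185:325,85:235]=1
m=((p.min(2)>165)*roi).astype(np.uint8)
m=cv2.morphologyEx(m,cv2.MORPH_CLOSE,np.ones((2,2),np.uint8))
cs,_=cv2.findContours(m,cv2.RETR_EXTERNAL,cv2.CHAIN_APPROX_NONE)
for c in cs:
    if cv2.contourArea(c)<100: continue
    c=cv2.convexHull(c)[:,0]
    for h in (.031,.039,.041):
        w=ray(c,h)[:,:2]*1000; rc=cv2.minAreaRect(w.astype(np.float32)); (cc,R)=cv2.minEnclosingCircle(w.astype(np.float32))
        print(c.mean(0).round(), h, 'rect',np.round(rc[0],1),np.round(rc[1],1),round(rc[2],1),'circ',np.round(cc,1),round(R,1))
# tray
w=W[180:325,85:235]; zz=w[...,2]
b=p[180:325,85:235].astype(int); tray=((b[...,2]-b[...,0]<40)).astype(np.uint8)
tray=cv2.morphologyEx(tray,cv2.MORPH_OPEN,np.ones((3,3)))
cs,_=cv2.findContours(tray,cv2.RETR_EXTERNAL,cv2.CHAIN_APPROX_NONE); c=max(cs,key=cv2.contourArea)[:,0]+[85,180]
rc=cv2.minAreaRect((ray(c,.012)[:,:2]*1000).astype(np.float32));print('tray',rc)
# gap: low points between decks, clamp top
w=W[170:320,430:505].reshape(-1,3); w=w[~np.isnan(w[:,0])]
lo=[]
q=w[(w[:,2]>.08)]; print('clamp',np.round(cv2.minAreaRect((q[:,:2]*1000).astype(np.float32)),1) if 0 else cv2.minAreaRect((q[:,:2]*1000).astype(np.float32)),len(q),q.mean(0))
# block left edge per row, recorder edge per row (deck points)
L=[];
for v in range(190,300,4):
    row=W[v,425:500]; dk=row[(row[:,2]>.043)&(row[:,2]<.058)]
    L.append((dk[:,0].mean(),dk[:,1].max()))
L=np.array(L); f=np.polyfit(L[:,0],L[:,1],1); print('block edge slope deg',np.degrees(np.arctan(f[0])),f)
# white recorder edge
L=[]
for v in range(190,300,3):
    if 240<v<268: continue
    u=np.where(p[v,460:500].min(1)>200)[0][0]+460; x=ray((u,v),.05)[0]; L.append(x[:2])
L=np.array(L); f=np.polyfit(L[:,0],L[:,1],1); print('rec edge slope',np.degrees(np.arctan(f[0])),f, 'y at .4885',np.polyval(f,.4885))
E
```

```text
[172. 287.] 0.031 rect [426.6 285.2] [47.4 45.7] 2.1 circ [426.7 284.8] 24.5
[172. 287.] 0.039 rect [426.5 283.1] [47.1 45.4] 2.1 circ [426.6 282.6] 24.4
[172. 287.] 0.041 rect [426.5 282.5] [47.  45.3] 2.1 circ [426.6 282.1] 24.3
[123. 271.] 0.031 rect [455.7 379.3] [40.4 58.4] 72.4 circ [455.9 380. ] 33.4
[123. 271.] 0.039 rect [455.4 376.4] [40.  57.9] 72.4 circ [455.6 377.1] 33.2
[123. 271.] 0.041 rect [455.3 375.7] [40.  57.8] 72.4 circ [455.5 376.4] 33.1
[188. 237.] 0.031 rect [518.4 259.2] [65.1 64.6] 72.9 circ [518.5 259.1] 44.1
[188. 237.] 0.039 rect [517.6 257.2] [64.6 64.1] 72.9 circ [517.7 257.2] 43.8
[188. 237.] 0.041 rect [517.3 256.7] [64.5 64. ] 72.9 circ [517.5 256.7] 43.7
[139. 221.] 0.031 rect [546.7 350. ] [57.8 59.7] 0.4 circ [546.8 349.6] 30.6
[139. 221.] 0.039 rect [545.7 347.4] [57.4 59.2] 0.4 circ [545.7 347. ] 30.4
[139. 221.] 0.041 rect [545.4 346.7] [57.3 59.1] 0.4 circ [545.5 346.3] 30.3
tray ((487.66485595703125, 316.5450134277344), (202.24899291992188, 199.6114959716797), 72.60070037841797)
clamp ((489.16314697265625, -257.4919128417969), (29.926742553710938, 17.209747314453125), 3.106830596923828) 175 [ 0.48877732 -0.25697148  0.0881765 ]
block edge slope deg 3.29697607714436 [ 0.05760668 -0.23104509]
rec edge slope 3.3885205029571943 [ 0.05920989 -0.29783402] y at .4885 -0.26890999016937295
```

carry_out --motion '[[[20,31,0],-3],[[20,31,0],-3],[[20,31,0],-3],[[20,31,0],-3],[[20,31,0],-3],[[20,31,0],-3],[[20,31,0],0],[[20,31,0],0]]' --grip 0.6 --squeeze 20

```text
time: 0.9
tool_pos: [0.4057, -0.3794, 0.1804]
ee_rot: [1.0, 0.029, -0.0, -0.0]
ft_force: [0.5, -0.1, 0.1]
finger_gap: 0.6
gripper_force: 0.0
```

carry_out --motion '[[[20,31,0],0],[[20,31,0],0],[[20,31,0],0],[[24,31,0],0],[[0,0,0],0],[[0,0,0],0]]'

```text
time: 1.5
tool_pos: [0.4893, -0.2564, 0.1803]
ee_rot: [1.0, 0.03, -0.0, -0.0]
ft_force: [-0.9, -0.0, 0.2]
finger_gap: 0.6
gripper_force: 0.0
```

carry_out --motion '[[[-0.5,-1.5,-30],0],[[0,0,-30],0],[[0,0,-30],0],[[0,0,-20],0],[[0,0,-13],0],[[0,0,0],0],[[0,0,0],0]]'

```text
time: 2.2
tool_pos: [0.4888, -0.259, 0.0585]
ee_rot: [1.0, 0.029, 0.0, 0.0]
ft_force: [-0.1, 0.4, -0.8]
finger_gap: 0.597
gripper_force: 0.0
```

carry_out --motion '[[[0,0,0],0],[[0,0,0],0],[[0,0,0],0],[[0,0,0],0],[[0,0,0],0],[[0,0,0],0],[[0,0,0],0],[[0,0,0],0]]' --grip 0 --squeeze 25

```text
time: 3.0
tool_pos: [0.4887, -0.2584, 0.0576]
ee_rot: [1.0, 0.029, -0.0, -0.0]
ft_force: [0.1, 0.6, 0.3]
finger_gap: 0.007
gripper_force: 0.0
```

carry_out --motion '[[[0,0,10],0],[[0,0,20],0],[[0,0,20],0],[[0,0,25],0],[[0,0,25],0],[[0,0,25],0],[[0,0,0],0]]'

```text
time: 3.7
tool_pos: [0.4898, -0.259, 0.1872]
ee_rot: [1.0, 0.029, 0.002, 0.001]
ft_force: [0.3, -0.0, 0.5]
finger_gap: 0.001
gripper_force: 0.0
```

```bash
python3 - <<'E'
from h import *
p,d,K,T,m=cap('wrist','w1.png'); np.savez('w1.npz',p=p,d=d,K=K,T=T)
q,d2,K2,T2,_=cap('top'); s,_,_,_,_=cap('scene')
cv2.imwrite('pics/m1.png',np.hstack([cv2.resize(q[170:320,400:560],(400,375)),cv2.resize(s[200:350,130:290],(400,375))])[:,:,::-1])
W=pts(d,K,T); k=W[...,2]; 
print(T.round(3),K.round(1))
E
```

```text
[[ 0.057  0.966  0.252  0.56 ]
 [-0.998  0.055  0.018 -0.254]
 [ 0.004 -0.252  0.968  0.391]
 [ 0.     0.     0.     1.   ]] [[404.7   0.  317.9]
 [  0.  404.7 243.2]
 [  0.    0.    1. ]]
```

View pics/w1.png

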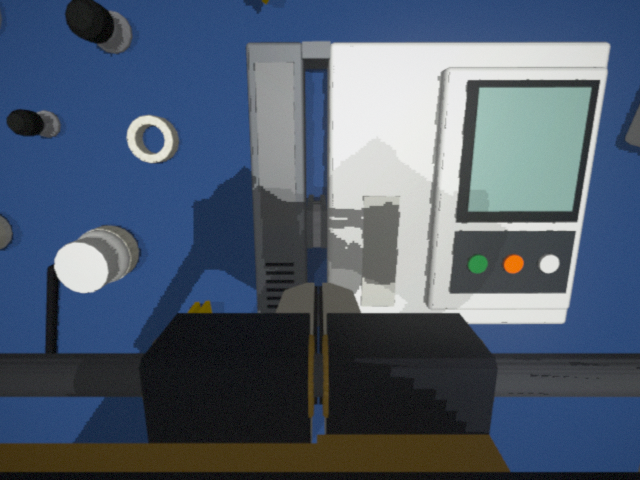

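View pics/m1.png

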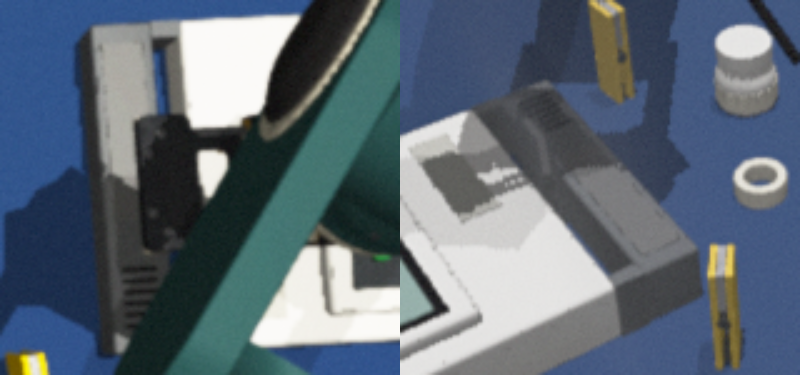

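```bash
python3 - <<'E'
from h import *
z=np.load('w1.npz');p,d,K,T=z['p'],z['d'],z['K'],z['T'];W=pts(d,K,T)
for v in range(190,310,8): print(v,[tuple((W[v,u]*1000).round().astype(int)) if d[v,u]>0 else 0 for u in (300,308,316,324,332)])
s=np.load('scene0.npz')
W=pts(s['d'],s['K'],s['T'])
P,d,K,T,_=cap('scene');W2=pts(d,K,T)
for w in (W,W2):
    q=w[200:300,150:250].reshape(-1,3); q=q[(q[:,2]>.06)&(q[:,2]<.12)&(abs(q[:,0]-.49)<.06)&(abs(q[:,1]+.26)<.06)]; print(len(q),q.mean(0),np.median(q,0),q.max(0),q.min(0))
E
```

```text
190 [(np.int64(517), np.int64(-243), np.int64(49)), (np.int64(511), np.int64(-249), np.int64(0)), (np.int64(511), np.int64(-257), np.int64(1)), (np.int64(512), np.int64(-265), np.int64(-1)), (np.int64(518), np.int64(-270), np.int64(50))]
198 [(np.int64(510), np.int64(-243), np.int64(50)), (np.int64(507), np.int64(-250), np.int64(25)), (np.int64(504), np.int64(-257), np.int64(-1)), (np.int64(508), np.int64(-264), np.int64(25)), (np.int64(512), np.int64(-270), np.int64(50))]
206 [(np.int64(503), np.int64(-244), np.int64(50)), (np.int64(507), np.int64(-251), np.int64(71)), (np.int64(506), np.int64(-257), np.int64(65)), (np.int64(508), np.int64(-263), np.int64(71)), (np.int64(505), np.int64(-271), np.int64(50))]
214 [(np.int64(497), np.int64(-244), np.int64(51)), (np.int64(505), np.int64(-251), np.int64(92)), (np.int64(504), np.int64(-257), np.int64(89)), (np.int64(505), np.int64(-263), np.int64(89)), (np.int64(498), np.int64(-271), np.int64(48))]
222 [(np.int64(490), np.int64(-244), np.int64(50)), (np.int64(498), np.int64(-252), np.int64(89)), (np.int64(498), np.int64(-258), np.int64(89
[... 2114 characters left out ...]
(np.int64(498), np.int64(-258), np.int64(235)), (np.int64(499), np.int64(-261), np.int64(238)), (np.int64(500), np.int64(-264), np.int64(238))]
302 [(np.int64(499), np.int64(-252), np.int64(247)), (np.int64(499), np.int64(-255), np.int64(247)), (np.int64(498), np.int64(-258), np.int64(243)), (np.int64(499), np.int64(-261), np.int64(245)), (np.int64(499), np.int64(-264), np.int64(246))]
263 [ 0.49762018 -0.26132957  0.08065755] [ 0.50198858 -0.26161843  0.08311438] [ 0.51173574 -0.25052237  0.09321677] [ 0.47489376 -0.26906147  0.06007498]
268 [ 0.49742893 -0.26121417  0.08012246] [ 0.5016637  -0.26164745  0.0827004 ] [ 0.5091784  -0.25000459  0.09396792] [ 0.47469898 -0.26918044  0.06024663]
```

```bash
python3 - <<'E'
from h import *
P,d,K,T,_=cap('scene','s2.png');W=pts(d,K,T)
m=(abs(W[...,0]-.49)<.025)&(abs(W[...,1]+.258)<.03)&(W[...,2]>.1)
v,u=np.where(m); q=W[m]; i=np.argsort(q[:,2])[:400:25]; print(np.c_[u,v][i].tolist()); print(q[i].round(3), r.get_state()['tool_pos'])
z=np.load('w1.npz');W=pts(z['d'],z['K'],z['T']); print([ (v,W[v,312].round(3)) for v in range(276,292,2)],[ (v,W[v,285].round(3),W[v,350].round(3)) for v in range(276,320,6)])
E
```

```text
[[173, 191], [171, 190], [169, 189], [170, 187], [168, 187], [165, 186], [161, 184], [172, 181], [162, 183], [167, 181], [176, 177], [169, 177], [177, 173], [169, 175], [178, 171], [163, 175]]
[[ 0.492 -0.258  0.22 ]
 [ 0.497 -0.262  0.226]
 [ 0.497 -0.265  0.229]
 [ 0.496 -0.263  0.232]
 [ 0.498 -0.267  0.234]
 [ 0.496 -0.271  0.237]
 [ 0.49  -0.275  0.239]
 [ 0.495 -0.257  0.241]
 [ 0.497 -0.275  0.244]
 [ 0.498 -0.267  0.246]
 [ 0.498 -0.251  0.248]
 [ 0.496 -0.261  0.251]
 [ 0.494 -0.247  0.253]
 [ 0.497 -0.261  0.255]
 [ 0.497 -0.245  0.257]
 [ 0.499 -0.271  0.259]] [ 0.48837402 -0.25817655  0.18176592]
[(276, array([ 0.424, -0.258, -0.   ])), (278, array([ 0.422, -0.258,  0.001])), (280, array([ 0.419, -0.258, -0.002])), (282, array([ 0.417, -0.258, -0.   ])), (284, array([ 0.499, -0.256,  0.227])), (286, array([ 0.499, -0.256,  0.23 ])), (288, array([ 0.499, -0.256,  0.232])), (290, array([ 0.5  , -0.256,  0.235]))] [(276, array([ 0.439, -0.233,  0.048]), array([ 0.443, -0.291,  0.051])), (282, array([ 0.435, -0.234,  0.051]), array([ 0.437, -0.291,  0.05 ])), (288, array([ 0.429, -0.234,  0.051]), array([ 0.431, -0.292,  0.049])), (294, array([ 0.498, -0.245,  0.238]), array([ 0.5  , -0.271,  0.239])), (300, array([ 0.499, -0.246,  0.245]), array([ 0.5  , -0.271,  0.245])), (306, array([ 0.498, -0.246,  0.25 ]), array([ 0.5 , -0.27,  0.25])), (312, array([ 0.498, -0.246,  0.255]), array([ 0.5  , -0.27 ,  0.255])), (318, array([ 0.525, -0.25 ,  0.317]), array([ 0.526, -0.263,  0.317]))]
```

View pics/s2.png

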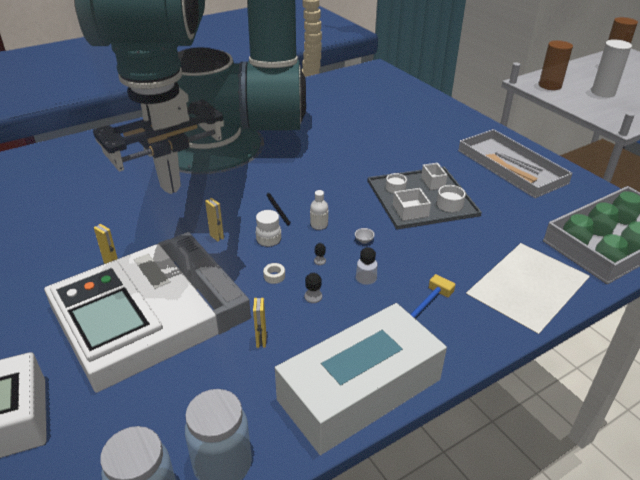

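The picture shows the shut gripper's tips at (170,190) over the recorder, with the clamp still standing in its gap. Both cameras put the real fingertips about 38 mm above the reported TCP: tips at z≈0.221 against a reported 0.182. So the fingers closed above the clamp. I'll apply that offset and descend in stages, watching the force.

carry_out --motion '[[[1,0,0],0],[[0,0,-20],0],[[0,0,-25],0],[[0,0,-30],0],[[0,0,-30],0],[[0,0,-15],0],[[0,0,0],0],[[0,0,0],0]]' --grip 0.6

```text
time: 4.75
tool_pos: [0.4901, -0.2586, 0.0636]
ee_rot: [1.0, 0.029, 0.0, 0.0]
ft_force: [1.2, -0.4, 1.2]
finger_gap: 0.596
gripper_force: 0.0
```

carry_out --motion '[[[0,0,-6],0],[[0,0,-6],0],[[0,0,-6],0],[[0,0,0],0]]'

```text
time: 5.15
tool_pos: [0.4893, -0.2582, 0.0437]
ee_rot: [1.0, 0.029, -0.0, -0.0]
ft_force: [0.4, -0.3, 0.5]
finger_gap: 0.6
gripper_force: 0.0
```

```bash
python3 - <<'E'
from h import *
P,d,K,T,_=cap('scene');W=pts(d,K,T)
m=(abs(W[...,0]-.492)<.015)&(abs(W[...,1]+.258)<.06)&(W[...,2]>.06)
q=W[m]
for a,b in ((-.33,-.275),(-.272,-.246),(-.243,-.2)):
    w=q[(q[:,1]>a)&(q[:,1]<b)]; print(len(w), np.sort(w[:,2])[:60:6].round(3))
E
```

```text
1559 [0.084 0.086 0.089 0.091 0.093 0.095 0.096 0.097 0.098 0.099]
436 [0.06  0.062 0.063 0.064 0.064 0.067 0.068 0.069 0.07  0.071]
735 [0.083 0.085 0.086 0.089 0.089 0.091 0.093 0.094 0.095 0.097]
```

carry_out --motion '[[[1,0,-8],0],[[0,0,-8],0],[[0,0,-5],0],[[0,0,-3],0],[[0,0,0],0]]'

```text
time: 5.7
tool_pos: [0.4905, -0.2582, 0.0201]
ee_rot: [1.0, 0.029, -0.0, -0.0]
ft_force: [-0.0, -0.3, -0.6]
finger_gap: 0.596
gripper_force: 0.0
```

carry_out --motion '[[[0,0,0],0],[[0,0,0],0],[[0,0,0],0],[[0,0,0],0],[[0,0,0],0],[[0,0,0],0],[[0,0,0],0],[[0,0,0],0]]' --grip 0 --squeeze 25

```text
time: 6.5
tool_pos: [0.4907, -0.2584, 0.0207]
ee_rot: [1.0, 0.029, 0.0, 0.0]
ft_force: [-0.3, -0.3, 0.3]
finger_gap: 0.172
gripper_force: 25.0
```

carry_out --motion '[[[0,0,10],0],[[0,0,20],0],[[0,0,25],0],[[0,0,25],0],[[0,0,25],0],[[0,0,25],0],[[0,0,0],0],[[0,0,0],0]]'

```text
time: 7.3
tool_pos: [0.4908, -0.2584, 0.1512]
ee_rot: [1.0, 0.029, 0.0, 0.0]
ft_force: [-0.8, 0.1, -0.7]
finger_gap: 0.171
gripper_force: 25.0
```

carry_out --motion '[[[-2,20,0],0],[[-2,40,0],-3],[[-2,40,0],-3],[[-2,40,0],-3],[[-2,40,0],-3],[[-2,40,0],-3],[[-2,40,0],-3],[[-2,40,0],-3]]'

```text
time: 8.1
tool_pos: [0.4734, 0.0438, 0.1497]
ee_rot: [0.988, -0.155, -0.001, 0.0]
ft_force: [0.3, 0.6, -0.2]
finger_gap: 0.168
gripper_force: 25.0
```

carry_out --motion '[[[-2,40,0],0],[[-2,40,0],0],[[-2,40,0],0],[[-2,40,0],0],[[-2,40,0],0],[[-2,40,0],0],[[-2,40,0],0],[[-2,34,0],0]]'

```text
time: 8.9
tool_pos: [0.457, 0.3577, 0.1494]
ee_rot: [0.988, -0.153, -0.001, 0.001]
ft_force: [0.3, -0.6, -0.2]
finger_gap: 0.171
gripper_force: 25.0
```

carry_out --motion '[[[-2,20,0],0],[[0,0,0],0],[[0,0,0],0]]'

```text
time: 9.2
tool_pos: [0.4562, 0.3752, 0.15]
ee_rot: [0.988, -0.154, -0.0, 0.001]
ft_force: [0.3, -0.3, 0.0]
finger_gap: 0.167
gripper_force: 25.0
```

carry_out --motion '[[[0,0,-25],0],[[0,0,-25],0],[[0,0,-25],0],[[0,0,-20],0],[[0,0,-12],0],[[0,0,-8],0],[[0,0,0],0],[[0,0,0],0]]'

```text
time: 10.0
tool_pos: [0.4571, 0.3756, 0.0366]
ee_rot: [0.988, -0.154, 0.0, -0.0]
ft_force: [0.8, -0.9, -0.6]
finger_gap: 0.172
gripper_force: 25.0
```

carry_out --motion '[[[0,0,-2],0],[[0,0,-1],0],[[0,0,0],0]]'

```text
time: 10.3
tool_pos: [0.4567, 0.3757, 0.0328]
ee_rot: [0.988, -0.154, 0.0, -0.0]
ft_force: [0.5, 0.2, 0.6]
finger_gap: 0.174
gripper_force: 25.0
```

carry_out --motion '[[[0,0,0],0],[[0,0,0],0],[[0,0,0],0],[[0,0,0],0],[[0,0,20],0],[[0,0,30],0],[[0,0,30],0],[[0,0,20],0]]' --grip 0.4

```text
time: 11.1
tool_pos: [0.4571, 0.3759, 0.135]
ee_rot: [0.988, -0.154, 0.001, -0.001]
ft_force: [0.2, 0.1, -0.5]
finger_gap: 0.399
gripper_force: 0.0
```

carry_out --motion '[[[0,-20,0],0],[[0,-40,0],0],[[0,-40,0],0],[[-1,-40,0],0],[[-1,-40,0],0],[[-1,-40,0],0],[[-2,-40,0],0],[[-2,-40,0],0]]' --grip 0.7

```text
time: 11.9
tool_pos: [0.4486, 0.0735, 0.1315]
ee_rot: [0.988, -0.154, -0.0, 0.0]
ft_force: [0.6, 0.7, -0.1]
finger_gap: 0.701
gripper_force: 0.0
```

carry_out --motion '[[[0,-17,0],0],[[0,0,0],0],[[0,0,0],0]]'

```text
time: 12.2
tool_pos: [0.4493, 0.0583, 0.1319]
ee_rot: [0.988, -0.154, -0.0, -0.0]
ft_force: [0.4, -0.7, -0.3]
finger_gap: 0.699
gripper_force: 0.0
```

```bash
python3 - <<'E'
from h import *
p,d,K,T,m=cap('wrist','w3.png'); 
W=pts(d,K,T); 
q=W[(abs(W[...,0]-.45)<.03)&(abs(W[...,1]-.0587)<.03)&(W[...,2]>.078)&(W[...,2]<.095)]; print('bottle cap',len(q),q.mean(0),q.max(0),q.min(0))
P,d,K,T,_=cap('scene');W=pts(d,K,T)
q=W[(abs(W[...,0]-.456)<.04)&(abs(W[...,1]-.376)<.04)&(W[...,2]>.08)&(W[...,2]<.12)]; print('clamp',len(q),q.max(0),q.min(0))
cv2.imwrite('pics/m3.png',np.hstack([p,cv2.resize(P[130:240,350:500],(640,480))])[::2,::2,::-1])
print(r.get_state()['tool_pos'])
E
```

```text
bottle cap 695 [0.45492975 0.05855225 0.08448841] [0.46353356 0.06815724 0.08684515] [0.44490567 0.04927511 0.07802031]
clamp 142 [0.47781519 0.38319426 0.10438162] [0.43851647 0.35886617 0.08007553]
[0.44947641 0.05917188 0.13217756]
```

View pics/m3.png

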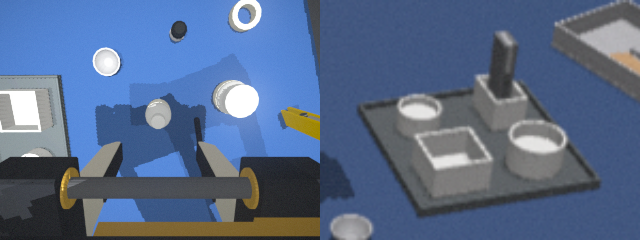

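The wrist half shows the bottle cap between the open fingers at (157,112). The scene half shows the clamp upright in the oblong pocket at (503,70).

carry_out --motion '[[[2.5,0,-20],0],[[0,0,-30],0],[[0,0,-30],0],[[0,0,-30],0],[[0,0,-20],0],[[0,0,-11],0],[[0,0,0],0],[[0,0,0],0]]'

```text
time: 13.1
tool_pos: [0.4526, 0.059, -0.0075]
ee_rot: [0.988, -0.154, 0.0, -0.0]
ft_force: [0.4, -0.1, 0.8]
finger_gap: 0.701
gripper_force: 0.0
```

carry_out --motion '[[[0,0,0],0],[[0,0,0],0],[[0,0,0],0],[[0,0,0],0],[[0,0,0],0],[[0,0,0],0],[[0,0,0],0],[[0,0,0],0]]' --grip 0 --squeeze 20

```text
time: 13.9
tool_pos: [0.4524, 0.0586, -0.0081]
ee_rot: [0.988, -0.154, 0.0, -0.0]
ft_force: [-0.4, 1.0, 5.4]
finger_gap: 0.403
gripper_force: 20.0
```

carry_out --motion '[[[0,0,10],0],[[0,0,20],0],[[0,0,25],0],[[0,0,25],0],[[0,0,0],0],[[0,0,0],0]]'

```text
time: 14.5
tool_pos: [0.4521, 0.0586, 0.0716]
ee_rot: [0.988, -0.154, 0.0, -0.0]
ft_force: [-0.5, -0.1, -2.3]
finger_gap: 0.405
gripper_force: 20.0
```

```bash
python3 - <<'E'
from h import *
P,d,K,T,_=cap('scene');W=pts(d,K,T)
t=r.get_state()['tool_pos'];print(t)
m=(abs(W[...,0]-t[0])<.06)&(abs(W[...,1]-t[1])<.06)&(W[...,2]>.03); v,u=np.where(m)
print('lowest',np.sort(W[m][:,2])[:100:10].round(3))
c=P[v.min()-10:v.max()+10,u.min()-20:u.max()+20]; cv2.imwrite('pics/s4.png',cv2.resize(c,None,fx=3,fy=3)[:580,:,::-1]); print(c.shape)
E
```

```text
[0.45172697 0.05856912 0.07075971]
lowest [0.079 0.083 0.085 0.087 0.088 0.09  0.092 0.093 0.095 0.097]Traceback (most recent call last):
  File "<stdin>", line 6, in <module>
cv2.error: OpenCV(4.12.0) /io/opencv/modules/imgproc/src/resize.cpp:4208: error: (-215:Assertion failed) !ssize.empty() in function 'resize'
```

carry_out --motion '[[[13,39,4],0],[[13,40,4],0],[[13,40,4],0],[[13,40,4],0],[[14,39,4],0],[[0,0,0],0],[[0,0,0],0]]'

```text
time: 15.25
tool_pos: [0.5175, 0.2568, 0.0898]
ee_rot: [0.988, -0.153, -0.001, 0.001]
ft_force: [-1.1, -0.1, -2.2]
finger_gap: 0.4
gripper_force: 20.0
```

carry_out --motion '[[[0,0,-20],0],[[0,0,-20],0],[[0,0,-20],0],[[0,0,-14],0],[[0,0,-8],0],[[0,0,0],0],[[0,0,0],0]]'

```text
time: 15.95
tool_pos: [0.5185, 0.2565, 0.0103]
ee_rot: [0.988, -0.154, 0.0, -0.0]
ft_force: [1.0, -0.4, -1.3]
finger_gap: 0.401
gripper_force: 20.0
```

```bash
python3 - <<'E'
from h import *
P,d,K,T,_=cap('scene')
w,_,_,_,_=cap('wrist')
cv2.imwrite('pics/m5.png',np.hstack([cv2.resize(P[90:240,310:510],(480,360)),w[::2,::2][:,:][:240].repeat(1,0) if 0 else cv2.resize(w,(320,360))])[:,:,::-1])
E
```

```text
(no output)
```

View pics/m5.png

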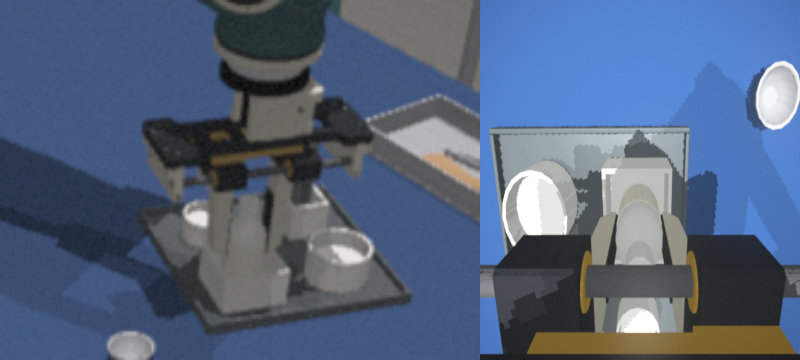

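The bottle is in the square pocket, centred between the fingers (left half, (245,235)). I lower it the last few millimetres and release.

carry_out --motion '[[[0,0,-3],0],[[0,0,-1.5],0],[[0,0,0],0],[[0,0,0],0]]'

```text
time: 16.45
tool_pos: [0.5182, 0.2566, 0.0051]
ee_rot: [0.988, -0.154, 0.0, 0.0]
ft_force: [-0.3, -0.0, -2.2]
finger_gap: 0.404
gripper_force: 20.0
```

carry_out --motion '[[[0,0,0],0],[[0,0,0],0],[[0,0,0],0],[[0,0,0],0],[[0,0,0],0],[[0,0,10],0],[[0,0,20],0],[[0,0,30],0]]' --grip 0.58

```text
time: 17.25
tool_pos: [0.5175, 0.2563, 0.0652]
ee_rot: [0.988, -0.154, -0.001, 0.001]
ft_force: [0.4, -0.3, -0.1]
finger_gap: 0.582
gripper_force: 0.0
```

carry_out --motion '[[[0,0,30],0],[[0,0,25],0],[[3,-30,0],0],[[6,-40,0],0],[[6,-40,0],0],[[6,-40,0],0],[[6,-40,0],0],[[6,-40,0],0]]'

```text
time: 18.05
tool_pos: [0.5513, 0.025, 0.1212]
ee_rot: [0.988, -0.154, 0.001, -0.0]
ft_force: [-0.3, -1.0, -0.2]
finger_gap: 0.58
gripper_force: 0.0
```

carry_out --motion '[[[2,-30,0],0],[[0,0,0],0],[[0,0,0],0]]'

```text
time: 18.35
tool_pos: [0.5533, -0.0037, 0.1208]
ee_rot: [0.988, -0.155, 0.0, -0.0]
ft_force: [1.3, -0.1, -0.3]
finger_gap: 0.579
gripper_force: 0.0
```

```bash
python3 - <<'E'
from h import *
P,d,K,T,_=cap('scene');W=pts(d,K,T)
q=W[(abs(W[...,0]-.518)<.04)&(abs(W[...,1]-.257)<.04)&(W[...,2]>.085)&(W[...,2]<.12)]; print('bottle',len(q),q.max(0),q.min(0))
p,d,K,T,m=cap('wrist'); W=pts(d,K,T)
q=W[(abs(W[...,0]-.5545)<.025)&(abs(W[...,1]+.005)<.025)&(W[...,2]>.034)&(W[...,2]<.06)]; print('eS',len(q),q.mean(0),q.max(0),q.min(0))
q=W[(abs(W[...,0]-.635)<.03)&(abs(W[...,1]+.07)<.03)&(W[...,2]>.045)&(W[...,2]<.08)]; print('eL',len(q),q.mean(0),q.max(0),q.min(0))
cv2.imwrite('pics/m6.png',np.hstack([cv2.resize(P[90:240,310:510],(480,360)),cv2.resize(p,(320,360))])[:,:,::-1])
print(r.get_state()['tool_pos'])
E
```

```text
bottle 72 [0.52875806 0.26244091 0.09962358] [0.50988934 0.24238385 0.08502037]
eS 665 [ 0.55989572 -0.00526843  0.04086793] [0.56956571 0.0057486  0.04523913] [ 0.54824973 -0.01565731  0.03410935]
eL 1716 [ 0.63900685 -0.06963319  0.05108013] [ 0.65369353 -0.05588606  0.05604192] [ 0.62445967 -0.0849572   0.04501747]
[ 0.55322198 -0.00262965  0.12056013]
```

View pics/m6.png

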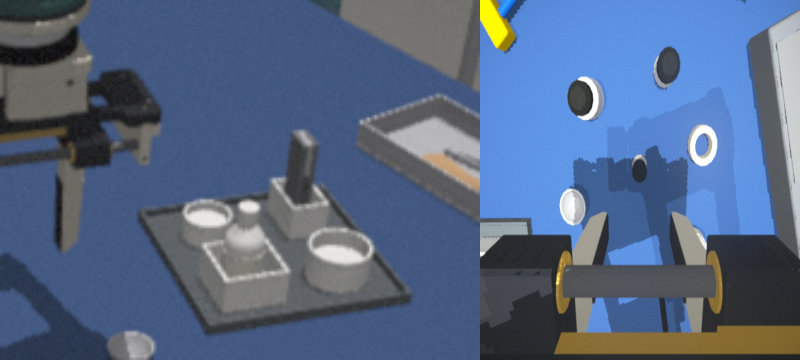

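The bottle stands in the square pocket (left half, (247,235)). The small electrode is between the fingers (right half, (639,168)).

carry_out --motion '[[[3,-2,-20],0],[[0,0,-30],0],[[0,0,-30],0],[[0,0,-30],0],[[0,0,-20],0],[[0,0,-10],0],[[0,0,-4],0],[[0,0,0],0]]'

```text
time: 19.25
tool_pos: [0.5565, -0.005, -0.0234]
ee_rot: [0.988, -0.154, 0.0, -0.0]
ft_force: [-0.1, 0.1, 0.8]
finger_gap: 0.579
gripper_force: 0.0
```

carry_out --motion '[[[0,0,0],0],[[0,0,0],0],[[0,0,0],0],[[0,0,0],0],[[0,0,0],0],[[0,0,0],0],[[0,0,0],0],[[0,0,0],0]]' --grip 0 --squeeze 15

```text
time: 20.05
tool_pos: [0.5564, -0.0054, -0.0237]
ee_rot: [0.988, -0.154, 0.0, -0.0]
ft_force: [0.4, 0.2, 2.5]
finger_gap: 0.227
gripper_force: 15.0
```

carry_out --motion '[[[0,0,10],0],[[0,0,20],0],[[0,0,30],0],[[0,0,30],0],[[0,0,30],0],[[0,0,20],0],[[0,0,0],0]]'

```text
time: 20.75
tool_pos: [0.5574, -0.0055, 0.1198]
ee_rot: [0.988, -0.154, 0.002, -0.0]
ft_force: [-0.7, -0.1, -0.1]
finger_gap: 0.226
gripper_force: 15.0
```

carry_out --motion '[[[-16,36,0],0],[[-16,36,0],0],[[-16,36,0],0],[[-16,36,0],0],[[-16,36,0],0],[[-16,36,0],0],[[-16,37,0],0],[[-16,37,0],0]]'

```text
time: 21.55
tool_pos: [0.4269, 0.2858, 0.1153]
ee_rot: [0.988, -0.154, -0.0, 0.0]
ft_force: [-0.1, 0.4, -0.3]
finger_gap: 0.225
gripper_force: 15.0
```

carry_out --motion '[[[0,0,0],0],[[0,0,-20],0],[[0,0,-30],0],[[0,0,-30],0],[[0,0,-20],0],[[0,0,-12],0],[[0,0,-5],0],[[0,0,0],0]]'

```text
time: 22.35
tool_pos: [0.4282, 0.2844, -0.001]
ee_rot: [0.988, -0.154, -0.0, 0.0]
ft_force: [0.2, -0.6, -0.9]
finger_gap: 0.225
gripper_force: 15.0
```

```bash
python3 - <<'E'
from h import *
P,d,K,T,_=cap('scene')
w,_,_,_,_=cap('wrist')
cv2.imwrite('pics/m7.png',np.hstack([cv2.resize(P[90:240,310:510],(480,360)),cv2.resize(w,(320,360))])[:,:,::-1]); print(r.get_state()['tool_pos'])
E
```

```text
[4.28713820e-01 2.84792243e-01 6.97159897e-05]
```

View pics/m7.png

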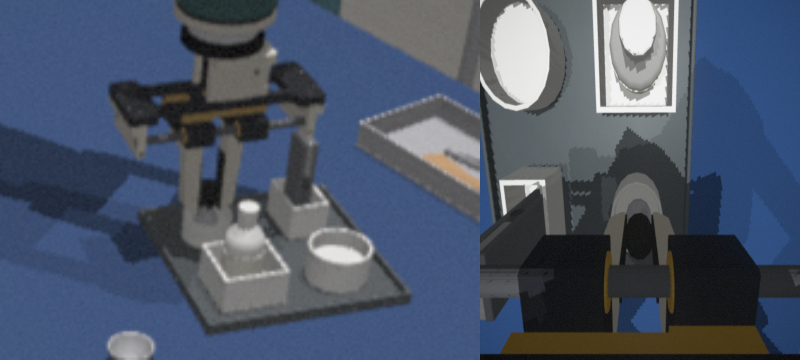

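The small electrode is inside the small cup (left half, (208,215)), clear of the clamp and bottle.

carry_out --motion '[[[0,0,-1.5],0],[[0,0,0],0],[[0,0,0],0]]'

```text
time: 22.75
tool_pos: [0.4284, 0.2847, -0.002]
ee_rot: [0.988, -0.154, 0.0, -0.0]
ft_force: [0.7, -0.1, -0.3]
finger_gap: 0.227
gripper_force: 15.0
```

carry_out --motion '[[[0,0,0],0],[[0,0,0],0],[[0,0,0],0],[[0,0,0],0],[[0,0,10],0],[[0,0,20],0],[[0,0,30],0],[[0,0,40],0]]' --grip 0.35

```text
time: 23.55
tool_pos: [0.4275, 0.2842, 0.0982]
ee_rot: [0.988, -0.154, -0.001, 0.001]
ft_force: [0.1, -0.2, -0.3]
finger_gap: 0.352
gripper_force: 0.0
```

carry_out --motion '[[[0,0,25],0],[[20,-35,0],0],[[24,-40,0],0],[[24,-40,0],0],[[24,-40,0],0],[[24,-40,0],0],[[24,-40,0],0],[[24,-40,0],0]]' --grip 0.55

```text
time: 24.35
tool_pos: [0.593, 0.0077, 0.1236]
ee_rot: [0.988, -0.154, 0.0, -0.0]
ft_force: [-0.4, 0.6, -1.3]
finger_gap: 0.547
gripper_force: 0.0
```

carry_out --motion '[[[24,-40,0],0],[[20,-40,0],0],[[0,0,0],0],[[0,0,0],0]]'

```text
time: 24.75
tool_pos: [0.6363, -0.0711, 0.1229]
ee_rot: [0.988, -0.155, -0.0, -0.0]
ft_force: [-0.7, 0.1, -0.5]
finger_gap: 0.553
gripper_force: 0.0
```

carry_out --motion '[[[0.5,1,-20],0],[[0,0,-30],0],[[0,0,-30],0],[[0,0,-30],0],[[0,0,-20],0],[[0,0,-9],0],[[0,0,0],0],[[0,0,0],0]]'

```text
time: 25.55
tool_pos: [0.6372, -0.0689, -0.0149]
ee_rot: [0.988, -0.154, 0.001, -0.0]
ft_force: [0.1, -0.7, 1.4]
finger_gap: 0.55
gripper_force: 0.0
```

carry_out --motion '[[[0,0,0],0],[[0,0,0],0],[[0,0,0],0],[[0,0,0],0],[[0,0,0],0],[[0,0,0],0],[[0,0,0],0],[[0,0,0],0]]' --grip 0 --squeeze 18

```text
time: 26.35
tool_pos: [0.637, -0.0695, -0.0159]
ee_rot: [0.988, -0.154, 0.0, 0.0]
ft_force: [-1.3, -0.4, 6.3]
finger_gap: 0.31
gripper_force: 18.0
```

carry_out --motion '[[[0,0,10],0],[[0,0,20],0],[[0,0,30],0],[[0,0,30],0],[[0,0,30],0],[[0,0,20],0],[[0,0,0],0]]'

```text
time: 27.05
tool_pos: [0.6379, -0.0696, 0.1274]
ee_rot: [0.988, -0.154, 0.002, -0.0]
ft_force: [-0.5, -0.1, -0.3]
finger_gap: 0.314
gripper_force: 18.0
```

carry_out --motion '[[[-8,38,0],0],[[-8,38,0],0],[[-8,38,0],0],[[-8,38,0],0],[[-8,38,0],0],[[-8,38,0],0],[[-8,38,0],0],[[-8,38,0],0]]'

```text
time: 27.85
tool_pos: [0.5717, 0.2359, 0.1226]
ee_rot: [0.988, -0.154, -0.001, 0.0]
ft_force: [0.2, 0.0, -0.0]
finger_gap: 0.315
gripper_force: 18.0
```

carry_out --motion '[[[-8,38,0],0],[[-8,38,0],0],[[-10,37,0],0],[[0,0,0],0],[[0,0,-20],0],[[0,0,-30],0],[[0,0,0],0],[[0,0,0],0]]'

```text
time: 28.65
tool_pos: [0.5465, 0.347, 0.0734]
ee_rot: [0.988, -0.154, -0.001, 0.001]
ft_force: [0.4, 0.4, 0.6]
finger_gap: 0.313
gripper_force: 18.0
```

carry_out --motion '[[[0,0,-25],0],[[0,0,-20],0],[[0,0,-12],0],[[0,0,-7],0],[[0,0,0],0],[[0,0,0],0]]'

```text
time: 29.25
tool_pos: [0.5472, 0.3479, 0.0108]
ee_rot: [0.988, -0.154, 0.0, -0.0]
ft_force: [0.5, -0.3, -0.7]
finger_gap: 0.311
gripper_force: 18.0
```

```bash
python3 - <<'E'
from h import *
P,d,K,T,_=cap('scene')
w,_,_,_,_=cap('wrist')
cv2.imwrite('pics/m8.png',np.hstack([cv2.resize(P[90:240,310:510],(480,360)),cv2.resize(w,(320,360))])[:,:,::-1]); print(r.get_state()['tool_pos'])
E
```

```text
[0.54722265 0.34787886 0.01081744]
```

View pics/m8.png

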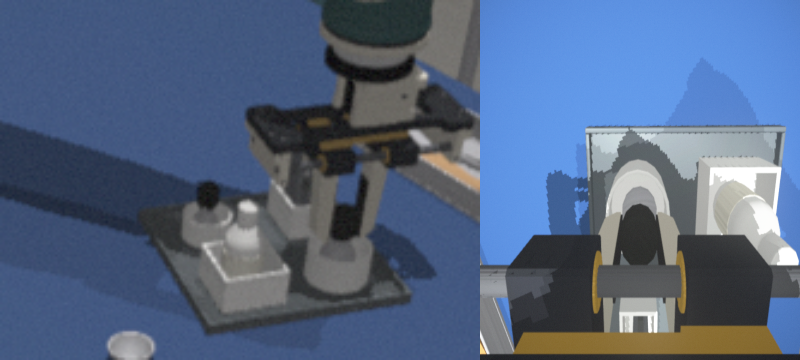

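The small electrode stands in its cup (left half, (208,205)), and the large one is held in the large cup at (345,235). I lower it about 5 mm and release.

carry_out --motion '[[[0,0,-3],0],[[0,0,-1.5],0],[[0,0,0],0],[[0,0,0],0]]'

```text
time: 29.75
tool_pos: [0.5468, 0.3476, 0.0052]
ee_rot: [0.988, -0.154, 0.0, -0.0]
ft_force: [-0.9, 0.7, 0.2]
finger_gap: 0.313
gripper_force: 18.0
```

carry_out --motion '[[[0,0,0],0],[[0,0,0],0],[[0,0,0],0],[[0,0,0],0],[[0,0,10],0],[[0,0,20],0],[[0,0,30],0],[[0,0,40],0]]' --grip 0.45

```text
time: 30.55
tool_pos: [0.546, 0.3472, 0.1055]
ee_rot: [0.988, -0.154, -0.001, 0.001]
ft_force: [0.2, 0.5, 0.3]
finger_gap: 0.448
gripper_force: 0.0
```

carry_out --motion '[[[0,0,40],0],[[0,-40,0],0],[[0,-40,0],0],[[0,-40,0],0],[[0,-40,0],0],[[0,-40,0],0],[[0,-40,0],0],[[0,-40,0],0]]'

```text
time: 31.35
tool_pos: [0.5465, 0.0661, 0.1462]
ee_rot: [0.988, -0.154, 0.001, -0.0]
ft_force: [-0.0, 0.4, 1.1]
finger_gap: 0.452
gripper_force: 0.0
```

carry_out --motion '[[[-10,-40,0],0],[[-10,-40,0],0],[[-10,-40,0],0],[[-10,-40,0],0],[[0,-40,0],0],[[0,0,0],0],[[0,0,0],0]]'

```text
time: 32.05
tool_pos: [0.5066, -0.1329, 0.1458]
ee_rot: [0.988, -0.155, 0.0, -0.0]
ft_force: [0.3, 0.6, 0.7]
finger_gap: 0.452
gripper_force: 0.0
```

```bash
python3 - <<'E'
from h import *
P,_,_,_,_=cap('scene'); q,d,K,T,_=cap('top'); W=pts(d,K,T)
cv2.imwrite('pics/m9.png',np.hstack([cv2.resize(P[120:300,250:490],(400,300)),cv2.resize(q[180:330,85:285],(400,300))])[:,:,::-1])
C=dict(eL=(.5463,.3473,.058,.085),eS=(.4273,.2852,.05,.075),clamp=(.4557,.3758,.09,.11),bot=(.518,.2568,.085,.105),bell=(.6427,.0455,.06,.08),jar=(.4366,-.058,.05,.07))
for n,(x,y,a,b) in C.items():
    w=W[(np.hypot(W[...,0]-x,W[...,1]-y)<.04)&(W[...,2]>a)&(W[...,2]<b)]
    print(n,len(w),((w.mean(0)-[x,y,0])*1000).round(1) if len(w) else '', np.percentile(w[:,2],98).round(3) if len(w) else '')
E
```

```text
eL 243 [-1.9 -3.5 70.4] 0.076
eS 126 [-0.7 -2.4 60.9] 0.067
clamp 195 [-0.8 -2.6 99.4] 0.104
bot 105 [-2.6 -1.3 94.7] 0.098
bell 193 [-0.6  0.1 66.4] 0.071
jar 269 [ 2.9  9.4 59.4] 0.063
```

View pics/m9.png

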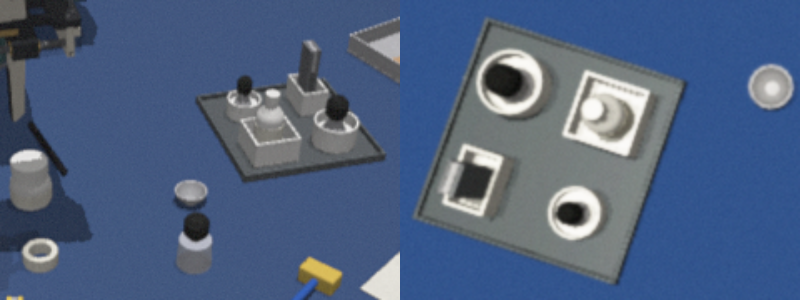

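All four pieces stand upright near the centres of their holders, and the bell has not moved. The jar reading is biased because the arm hides part of it; the scene view shows it standing. I'm handing in.

```bash
python3 -c "
from plant import r
print(r.hand_in())"
```

```text
the job is handed in; nothing more can be done
None
```

I handed the job in at about 32 s: in the last pictures all four pieces stand upright in their own holders, within about 4 mm of centre, and the bell and jar are still standing; no verdict came back.

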